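# Mark a stone blank in the pedal press

### The job

Lay the white marble blank flat in the open front part of the green marking press's guide, between the two rails, and let go of it; then take it again near its rear end and slide it along the guide under the bridge until it is fully home against the end stop. With the blank home, press the yellow spring pedal down to its stop with the gripper, hold it there for a moment and let it come up, then draw the blank back until it is wholly clear of the bridge and leave it lying in the guide. Never work the pedal unless the blank is home, and leave the other things on the bench where they are.

Things in the scene. Friction and masses are not known exactly. Their poses are not given: they have to be found in the camera images.
- white_blank: white marble blank, a bar 160 long (its x) x 50 wide (y) x 32 high (z) mm, about 0.6 kg, lying flat on the bench among two like it. Origin: centre of its underside. Either end may go first.
- grey_blank: grey stone blank, same size and origin as the white one; a bystander
- red_blank: brick-red stone blank, same size and origin as the white one; a bystander
- press: green marking press, fixed; origin at bench height. y runs along the guide from its open front end to the stop, x across, z up. Base 130 wide, y from -165 to 130 mm; its top, the guide's floor, is 20 mm above the bench. Two steel rails, 58 mm apart inside, 12 thick, 10 high above the floor. End stop's face at y = 115. Top of the press (cylinder on the bridge): 170 mm above the bench
- press_bridge (a point): middle of the bridge's front face at floor level of the guide, axes as the press. The bridge spans y = 0 to 60 mm from here, 130 wide; below it the passage is 94 wide and 65 mm high above the floor, with the marking head (44 x 44 mm, centre at y = 30) hanging in it 48 mm above the floor, down to 32 mm when the pedal is pressed. Bridge's top: 105 mm above the floor
- press_home (a point): point on the guide's floor, axes as the press (y towards the stop): the blank's origin is here when it is fully home; its rear 85 mm then stand out in front of the bridge. The blank is just clear of the bridge with its origin at y = -75 mm from here, and overhangs the guide's front end beyond y = -120 mm
- press_mouth (a point): point on the guide's floor 90 mm before press_home, axes as the press: a good place for the blank's origin to set it down in the open front part; the blank is then 15 mm clear of the bridge and 30 mm short of the guide's front end
- pedal (a joint): angle of the yellow pedal plate about its hinge: 0 up (it rests there by its spring), 0.25 rad fully down at its stop; it takes about 8 N at pedal_pad
- pedal_pad (a point): point on the top of the pedal's black rubber pad, where to press; it moves with the pedal: up, it is about 72 mm above the bench, at the stop about 42 mm
- pedal_base: fixed dark steel base of the pedal, 180 (x) x 90 (y) mm, origin at the centre of its underside. The pedal plate, 155 long and 76 wide, is hinged across (along y) at x = +75 mm, 35 mm above the bench, and its free end points to -x, raised 0.25 rad when up; pedal_pad lies 120 mm from the hinge
- mallet: mason's mallet lying on the bench, 200 mm long; bystander
- chisel: steel chisel, 175 mm long, lying; bystander
- grinder: angle grinder, 320 mm long, lying; bystander
- tin: paint tin, 76 mm diameter, 100 mm high, standing; bystander
- jar: amber jar with red cap, 70 mm diameter, 110 mm high, standing; bystander
Not all that is in view belongs to the job. Leave any purple look-alike of the white_blank alone.

How it is judged:
On the way, in this order (a step that is already met when the one before it is completed fails the run):
1. the white blank lies flat between the rails in the open front part of the guide, let go (x of white_blank in the frame of press_home between -0.009 and 0.009 m and z of white_blank in the frame of press_home between -0.004 and 0.005 m and angle between the x axis of white_blank and the y axis of press_home, either way round below 0.12 rad and angle between white_blank's own z axis and vertical below 0.08 rad and y of white_blank in the frame of press_home between -0.15 and -0.03 m and contact force between the fingers and white_blank below 0.2 N and linear speed of white_blank below 0.02 m/s), for 0.2 s.
2. the blank is fully home against the end stop (within 6 mm) (x of white_blank in the frame of press_home between -0.009 and 0.009 m and z of white_blank in the frame of press_home between -0.004 and 0.005 m and angle between the x axis of white_blank and the y axis of press_home, either way round below 0.12 rad and angle between white_blank's own z axis and vertical below 0.08 rad and y of white_blank in the frame of press_home between -0.006 and 0.005 m), for 0.2 s.
3. the gripper presses the pedal to its stop (at least 0.23 of 0.25 rad) with the blank home (all of step 2 and value of joint pedal above 0.23 rad and contact force between any of the fingers, the arm and pedal_base above 1 N), for 0.2 s.
At the end, for the whole second after the job is handed in: The white blank lies flat and at rest between the rails of the guide (within 9 mm of its centre line, on its floor), wholly clear of the bridge: its origin 75 to 150 mm before the home point. The pedal is up again (below 0.04 rad). The other things are where they were (x of white_blank in the frame of press_home between -0.009 and 0.009 m and z of white_blank in the frame of press_home between -0.004 and 0.005 m and angle between the x axis of white_blank and the y axis of press_home, either way round below 0.12 rad and angle between white_blank's own z axis and vertical below 0.08 rad and y of white_blank in the frame of press_home between -0.15 and -0.075 m and value of joint pedal below 0.04 rad and linear speed of white_blank below 0.02 m/s and angular speed of white_blank below 0.2 rad/s); the robot touches nothing.
It fails at once if the pedal is worked (beyond 0.12 rad) while the blank is not home (within 15 mm) (value of joint pedal above 0.12 rad and distance between white_blank and press_home above 0.015 m).
It fails at once if one of the other things (grey or red blank, mallet, chisel, grinder, tin, jar) is moved by more than 30 mm (distance of any of grey_blank, red_blank, mallet, chisel, grinder, tin, jar from where it was at the start of the episode above 0.03 m).
It also fails if it takes over 64 s, if anything falls off the work surface, if the arm or the gripper's body presses on something with over 40 N, if the wrist force passes 120 N, or if a joint passes its speed limit or range.

### The arm

A 6-joint arm with a two-finger parallel gripper is mounted at the origin on the work surface. World frame = base frame: x ahead of the robot, y to its left, z up, the work surface at z = 0. Lengths are in m, angles in rad, forces in N, time in s.
With the tool pointing down it reaches from about 0.3 to 0.875 m from the base axis. Payload 6.4 kg.
Tool frame: the origin (TCP) lies midway between the tips of the shut fingers; the grasp point (between the pads) lies 19 mm behind it; z points along the fingers, y is the line along which they close (so a half turn about z gives the same grasp; the last joint's range is limited). The gripper opens to 85 mm and grips with 20 to 120 N. Pads are 22 mm wide; open, the fingers measure 114 mm over their backs; the gripper's body (76 mm by 85 mm) begins 54 mm behind the grasp point. The pads swing forward as they close: fully open they stand 13 mm farther back than shut.
Start: joints at [0.985, 0.181, 1.607, -0, 1.354, -0.206], TCP at [0.213, 0.534, 0.231] pointing down, gripper open.
Joint ranges: [-2.99, 2.99], [-0.89, 2.07], [0.3, 2.58], [-1.14, 4.28], [0, 2.63], [-3.12, 3.12]. Speed limits (rad/s): [2.57, 2.57, 3.01, 3.14, 3.14, 3.14].

### API

Orientations are given as a unit quaternion [w, x, y, z].
In Python, from bench import get_obs, camera, hand_in gives the robot as it stands.
- The arm moves only by the tool carry_out, never from a script. Its argument "plan" is a list that holds one entry, the list of rows, each a list of 7 numbers: the shift along the world's x, y, z in m, then the turn, a rotation vector about the world's x, y, z in rad, then the opening, from 0 (shut) to 1 (fully open). In form: [[[x, y, z, rx, ry, rz, hand], ...]]. A call has exactly 5 rows; each row is the pose to reach, as a shift and turn from the pose commanded when the call began; what a row does not reach only later rows make up. A row lasts 1/12 s, in which the tool goes at most 41.7 mm and 7.16 degrees, less where a joint would pass 70% of its speed; a pose out of reach is approached as far as the arm can. A call with a gripper value outside its range is refused whole. The fingers move at their own pace and stop on an object; the grip force is fixed at half the most. Time passes only in rows, so rows that repeat a pose let the fingers close, or fill a call up. It gives the time, the measured TCP pose, the force, the opening and the grip force at its end, in the units of the state.
- get_obs(): the state, without advancing time (a new reading comes with each control period).
- camera(name): name is "side" or "top"; returns a dict with "pixels" (384x512x3 uint8, red, green, blue), "z_map" (384x512 float32, m along the optical axis (not along the pixel's ray), 0 where there is no reading), "camera_matrix" (3x3 intrinsics, pixels), "cam_to_world" (4x4, takes a point from camera to world coordinates). Camera axes: x right, y up, looking along -z (the intrinsics and any distortion apply to the point x, -y, -z); pixel columns grow to the right and rows downward; lengths in m; the calibration is good to about 2 mm. A picture is of the moment at which its call begins.
- hand_in(): hands the job in; it is judged then, once.
The state is a dict: "time_s": time; "q": joint angles; "dq": joint speeds; "joint_efforts": joint torques, N m; "eef_pos": TCP position; "eef_rot": TCP orientation; "wrist_force": force on the tool from outside, world axes, zero at the start; "torque": the same for the moment, N m; "opening": opening from 0.0 (shut) to 1.0 (fully open); "grasp_force": force on a finger pad.
Only numpy, scipy, OpenCV 4.12 (cv2) and the standard library are available. Lean on these libraries where they do the work, as an engineer would, in place of code of your own. Each camera call takes 0.05 s, during which the arm holds its last target. There are 200 camera calls.

## Working session

There is one attempt and no reset: what is moved stays moved. The work goes in short steps, Python scripts to look and compute and a tool call to move; the robot and the scene stay as the last step left them, time stands still between calls to the robot, and variables do not carry over. Pictures are saved under pics/ and viewed, at most 10 in all, crops included, and the job is handed in when it is done.

Besides the shell and the picture viewer there is one more tool, called after "Request:" as name([rows], argument=value, ...), one row to a line, values as JSON. carry_out: Moves the arm, as the interface text tells. Its arguments: {"type":"object","properties":{"plan":{"type":"array","items":{"type":"array","items":{"type":"array","items":{"type":"number"}}}}},"required":["plan"]}

```bash
mkdir -p pics; cat > h.py <<'E'
import numpy as np, cv2
from bench import get_obs, camera, hand_in
def world(c):
    K=np.array(c["camera_matrix"]);z=c["z_map"];v,u=np.mgrid[0:384,0:512]
    P=np.stack([(u-K[0,2])/K[0,0]*z,-(v-K[1,2])/K[1,1]*z,-z,np.ones_like(z)],-1)
    return (P@np.array(c["cam_to_world"]).T)[...,:3]
def save(c,n,crop=None,s=1):
    im=c["pixels"][...,::-1]
    if crop: im=im[crop[1]:crop[3],crop[0]:crop[2]]
    cv2.imwrite(f"pics/{n}.png",cv2.resize(im,None,fx=s,fy=s,interpolation=cv2.INTER_CUBIC))
E
python3 - <<'E'
from h import *
for n in("top","side"):
    c=camera(n);save(c,n,s=1.5);np.savez(n,**c);print(n,c["camera_matrix"],c["cam_to_world"],[k for k in c])
print(get_obs())
E
```

```text
top [[428.58661285   0.         255.03219089]
 [  0.         428.58661285 186.55877955]
 [  0.           0.           1.        ]] [[-0.04094732  0.97686055 -0.20992089  0.16975296]
 [-0.99915014 -0.03903947  0.01322593 -0.04670351]
 [ 0.00472469  0.21028405  0.97762892  1.5239614 ]
 [ 0.          0.          0.          1.        ]] ['pixels', 'z_map', 'camera_matrix', 'cam_to_world']
side [[349.67354061   0.         253.40560707]
 [  0.         349.67354061 185.40574601]
 [  0.           0.           1.        ]] [[ 0.87988229  0.34433437 -0.32747672  0.07747149]
 [-0.47515968  0.64554037 -0.59791379 -0.78983806]
 [ 0.00551718  0.68169749  0.73161335  0.96548283]
 [ 0.          0.          0.          1.        ]] ['pixels', 'z_map', 'camera_matrix', 'cam_to_world']
{'time_s': 0.1, 'q': array([ 9.84717497e-01,  1.81445505e-01,  1.60787659e+00,  1.10378417e-05,
        1.35377230e+00, -2.06323365e-01]), 'dq': array([-4.48483264e-05, -1.20149215e-03, -2.21524127e-03, -8.73627504e-04,
        1.49862512e-03,  1.08501320e-03]), 'joint_efforts': array([ 4.54264446e-04, -4.45875728e+01, -3.52237380e+01, -2.79568503e-04,
        4.16694354e-03,  1.29548306e-05]), 'eef_pos': array([0.21287641, 0.5336376 , 0.23050136]), 'eef_rot': array([-2.94743881e-04,  1.88739944e-01,  9.82026817e-01, -6.90622411e-04]), 'wrist_force': array([0.62970419, 0.75857404, 0.05156159]), 'torque': array([0.0162198 , 0.02098336, 0.02129086]), 'grasp_force': 0.0, 'opening': 1.001034982202496}
```

View pics/top.png

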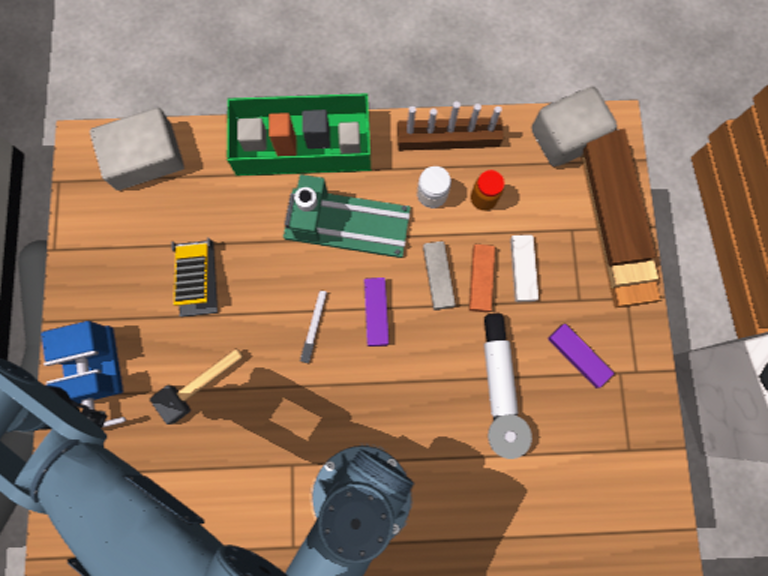

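View pics/side.png

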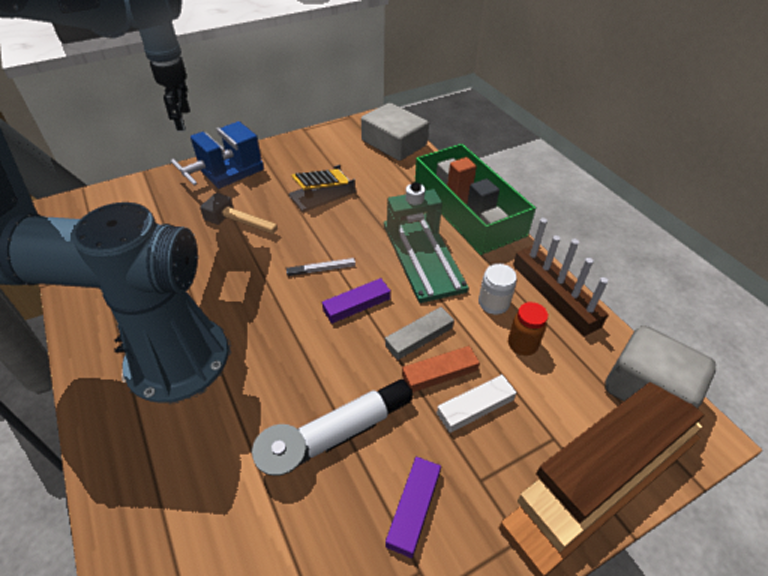

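The candidates are, in the top view: white bar at (525,267), grey bar at (440,275), red bar at (483,277), and purple look-alikes at (376,312) and (581,355). The white bar fits by colour and size. The press is at (350,215) with its front to the right, and the pedal is at (193,275). Next I'll measure these and confirm with a crop.

```bash
python3 - <<'E'
from h import *
T=np.load("top.npz");S=np.load("side.npz")
save(T,"crop",(180,105,380,235),4)
def rect(P,n):
    r=cv2.minAreaRect((P[:,:2]*1000).astype(np.float32));b=cv2.boxPoints(r)
    print(n,len(P),"c",np.round(r[0],1),"size",np.round(r[1],1),"ang",round(r[2],2),"zmed",np.round(np.percentile(P[:,2],[5,50,95]),4));print("   ",np.round(b).tolist())
for nm,c,wb in(("top",T,(335,150,365,205)),("side",S,(285,245,350,292))):
    P=world(c);p=c["pixels"].astype(int);hsv=cv2.cvtColor(c["pixels"],cv2.COLOR_RGB2HSV).astype(int);H,Sa,V=[hsv[...,i] for i in range(3)]
    box=np.zeros(H.shape,bool);box[wb[1]:wb[3],wb[0]:wb[2]]=1
    z=P[...,2]
    rect(P[box&(Sa<50)&(V>120)&(z>.024)&(z<.045)],nm+" white top")
    pb=(180,110,280,175) if nm=="top" else (250,115,315,205)
    box[:]=0;box[pb[1]:pb[3],pb[0]:pb[2]]=1
    g=box&(H>60)&(H<90)&(Sa>60)
    rect(P[g&(z>.012)&(z<.026)],nm+" press floor"); 
    rect(P[g&(z>.115)&(z<.135)],nm+" bridge top")
    rail=box&(Sa<60)&(V>100)&(z>.024)&(z<.037)
    n,l=cv2.connectedComponents(rail.astype(np.uint8))
    for i in range(1,n):
        if (l==i).sum()>25: rect(P[l==i],nm+" rail")
    yb=(105,150,150,215) if nm=="top" else (185,105,245,145)
    box[:]=0;box[yb[1]:yb[3],yb[0]:yb[2]]=1
    y=box&(z>.025)&(z<.12)
    rect(P[y&(H>18)&(H<35)&(Sa>120)],nm+" yellow")
    k=y&(z>.045);Q=P[k];rect(Q,nm+" plate")
    A=np.c_[Q[:,:2],np.ones(len(Q))];print("plane",np.linalg.lstsq(A,Q[:,2],rcond=None)[0])
    bx=box&(z>.012)&(z<.03)
    rect(P[bx],nm+" pbase")
    # heights of neighbours
P=world(T)
for n,b in dict(tin=(275,105,303,140),jar=(312,110,340,142),grey=(280,158,305,207),red=(310,160,332,208),rack=(262,65,345,102)).items():
    Q=P[b[1]:b[3],b[0]:b[2]].reshape(-1,3);Q=Q[Q[:,2]>.022];rect(Q,n)
E
```

```text
top white top 600 c [ 509.1 -407.5] size [ 50.9 156.5] ang 88.84 zmed [0.0267 0.032  0.0371]
    [[430.0, -431.0], [587.0, -435.0], [588.0, -384.0], [431.0, -380.0]]
top press floor 1542 c [688.7  37.8] size [354.7 213.5] ang 78.79 zmed [0.0143 0.0202 0.0248]
    [[549.0, -115.0], [759.0, -157.0], [828.0, 191.0], [618.0, 233.0]]
top bridge top 432 c [658.2  99.3] size [ 60.8 128.1] ang 78.19 zmed [0.1189 0.1245 0.1303]
    [[589.0, 83.0], [715.0, 56.0], [727.0, 116.0], [602.0, 142.0]]
top rail 192 c [668.9 -31.9] size [212.5  15.6] ang 78.07 zmed [0.0256 0.0298 0.0345]
    [[639.0, -134.0], [655.0, -137.0], [698.0, 70.0], [683.0, 74.0]]
top rail 196 c [600.7 -18.2] size [211.2  15.5] ang 78.43 zmed [0.0251 0.0301 0.0355]
    [[572.0, -120.0], [587.0, -123.0], [629.0, 84.0], [614.0, 87.0]]
top yellow 357 c [518.5 382.8] size [151.1  81.9] ang 4.77 zmed [0.0385 0.0504 0.079 ]
    [[440.0, 417.0], [447.0, 336.0], [597.0, 348.0], [590.0, 430.0]]
top plate 787 c [523.5 378.4] size [160.9  86.9] ang 5.27 zmed [0.0472 0.0649 0.0789]
    [[439.0, 414.0], [447.0, 328.0], [608.0, 343.0], [600.
[... 1608 characters left out ...]
1052]
    [[154.0, -121.0], [738.0, -244.0], [754.0, -170.0], [170.0, -47.0]]
jar 423 c [ 439.4 -209.3] size [ 69.2 626.1] ang 65.21 zmed [0.0365 0.1063 0.1151]
    [[141.0, -110.0], [709.0, -372.0], [738.0, -309.0], [170.0, -47.0]]
grey 624 c [ 365.  -161.2] size [104.5 440.4] ang 72.96 zmed [0.0266 0.0324 0.0382]
    [[139.0, -147.0], [560.0, -276.0], [591.0, -176.0], [170.0, -47.0]]
red 623 c [ 350.1 -219.3] size [104.6 488.1] ang 58.36 zmed [0.0264 0.0318 0.0376]
    [[115.0, -136.0], [530.0, -392.0], [585.0, -303.0], [170.0, -47.0]]
rack 1455 c [ 528.8 -215.1] size [261.8 748.6] ang 84.15 zmed [0.0322 0.0514 0.1609]
    [[143.0, -307.0], [888.0, -383.0], [915.0, -123.0], [170.0, -47.0]]
```

View pics/crop.png

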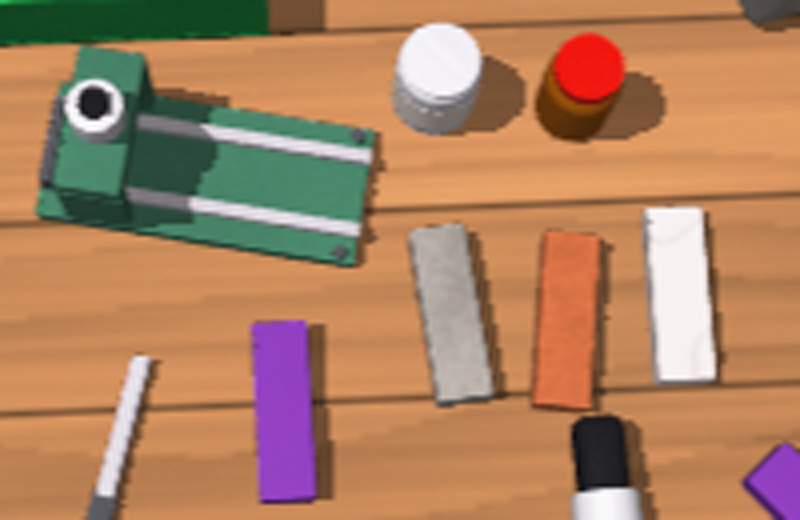

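The crop shows the white bar at crop (682,295), with the red one to its left at (567,320). The gap between them is about 40 mm, so I'll descend with the fingers only partly open. The white bar's centre is at about (0.510, -0.408), long axis at -0.8°. The press axis is at 78.1°, the mouth at about (0.635, -0.0235) and home at about (0.654, 0.0645).

Request:
carry_out([
  [[0.012, -0.038, 0, 0, 0, -0.111, 0.75], [0.024, -0.075, 0, 0, 0, -0.222, 0.75], [0.036, -0.113, 0, 0, 0, -0.333, 0.75], [0.048, -0.15, 0, 0, 0, -0.444, 0.75], [0.06, -0.188, 0, 0, 0, -0.555, 0.75]],
])

```text
time_s: 0.52
eef_pos: [0.2729, 0.3444, 0.2308]
eef_rot: [-0.0, 0.453, 0.892, -0.0]
wrist_force: [0.3, -0.3, -0.2]
opening: 0.75
grasp_force: 0.0
```

Request:
carry_out([
  [[0.012, -0.038, 0, 0, 0, -0.111, 0.75], [0.024, -0.075, 0, 0, 0, -0.222, 0.75], [0.036, -0.113, 0, 0, 0, -0.333, 0.75], [0.048, -0.15, 0, 0, 0, -0.444, 0.75], [0.06, -0.188, 0, 0, 0, -0.555, 0.75]],
])

```text
time_s: 0.93
eef_pos: [0.333, 0.1564, 0.2312]
eef_rot: [0.0, 0.68, 0.733, 0.0]
wrist_force: [1.2, -0.3, 0.2]
opening: 0.754
grasp_force: 0.0
```

Request:
carry_out([
  [[0.012, -0.038, 0, 0, 0, -0.111, 0.75], [0.024, -0.075, 0, 0, 0, -0.222, 0.75], [0.036, -0.113, 0, 0, 0, -0.333, 0.75], [0.048, -0.15, 0, 0, 0, -0.444, 0.75], [0.06, -0.188, 0, 0, 0, -0.555, 0.75]],
])

```text
time_s: 1.35
eef_pos: [0.3931, -0.0319, 0.2313]
eef_rot: [0.0, 0.855, 0.519, 0.0]
wrist_force: [0.9, 0.7, 0.3]
opening: 0.748
grasp_force: 0.0
```

Request:
carry_out([
  [[0.012, -0.038, 0, 0, 0, -0.111, 0.75], [0.024, -0.075, 0, 0, 0, -0.222, 0.75], [0.036, -0.113, 0, 0, 0, -0.333, 0.75], [0.048, -0.15, 0, 0, 0, -0.444, 0.75], [0.06, -0.188, 0, 0, 0, -0.555, 0.75]],
])

```text
time_s: 1.77
eef_pos: [0.4531, -0.2198, 0.2308]
eef_rot: [-0.0, 0.964, 0.265, -0.0]
wrist_force: [0.7, 0.9, 0.5]
opening: 0.75
grasp_force: 0.0
```

Request:
carry_out([
  [[0.012, -0.038, 0, 0, 0, -0.111, 0.75], [0.024, -0.075, 0, 0, 0, -0.222, 0.75], [0.036, -0.113, 0, 0, 0, -0.333, 0.75], [0.048, -0.15, 0, 0, 0, -0.444, 0.75], [0.057, -0.19, 0, 0, 0, -0.555, 0.75]],
])

```text
time_s: 2.18
eef_pos: [0.5106, -0.4092, 0.2304]
eef_rot: [-0.001, 1.0, -0.009, -0.0]
wrist_force: [1.5, 0.1, 0.3]
opening: 0.754
grasp_force: 0.0
```

Request:
carry_out([
  [[0, 0, 0, 0, 0, 0, 0.75], [0, 0, 0, 0, 0, 0, 0.75], [0, 0, 0, 0, 0, 0, 0.75], [0, 0, 0, 0, 0, 0, 0.75], [0, 0, 0, 0, 0, 0, 0.75]],
])

```text
time_s: 2.6
eef_pos: [0.5103, -0.4067, 0.2317]
eef_rot: [0.0, 1.0, -0.006, 0.0]
wrist_force: [-0.2, -0.1, 0.7]
opening: 0.751
grasp_force: 0.0
```

```bash
cat >> h.py <<'E'
from scipy.spatial.transform import Rotation as R
def st():
    o=get_obs();M=R.from_quat(np.roll(o["eef_rot"],-1)).as_matrix()
    print("t",round(o["time_s"],2),"p",np.round(o["eef_pos"],4),"toolY",round(np.degrees(np.arctan2(M[1,1],M[0,1])),2),"z",np.round(M[:,2],4),"F",np.round(o["wrist_force"],1),"op",round(o["opening"],3),"gf",round(o["grasp_force"],1),"q",np.round(o["q"],2))
E
python3 -c "
from h import *
st()"
```

```text
t 2.6 p [ 0.5103 -0.4067  0.2317] toolY -90.66 z [ 2.e-04 -1.e-04 -1.e+00] F [-0.2 -0.1  0.7] op 0.751 gf 0.0 q [-0.85  0.35  1.4   0.    1.39  0.73]
```

Request:
carry_out([
  [[0, -0.001, -0.04, 0, 0, 0, 0.75], [0, -0.001, -0.08, 0, 0, 0, 0.75], [0, -0.001, -0.12, 0, 0, 0, 0.75], [0, -0.001, -0.15, 0, 0, 0, 0.75], [0, -0.001, -0.17, 0, 0, 0, 0.75]],
])

```text
time_s: 3.02
eef_pos: [0.5089, -0.4061, 0.058]
eef_rot: [-0.002, 1.0, -0.006, -0.001]
wrist_force: [1.0, -0.2, -0.2]
opening: 0.751
grasp_force: 0.0
```

Request:
carry_out([
  [[0, 0, -0.01, 0, 0, 0, 0.75], [0, 0, -0.02, 0, 0, 0, 0.75], [0, 0, -0.032, 0, 0, 0, 0.75], [0, 0, -0.044, 0, 0, 0, 0.75], [0, 0, -0.05, 0, 0, 0, 0.75]],
])

```text
time_s: 3.43
eef_pos: [0.5103, -0.4089, 0.0107]
eef_rot: [0.0, 1.0, -0.007, 0.0]
wrist_force: [0.5, -0.9, 0.2]
opening: 0.75
grasp_force: 0.0
```

Request:
carry_out([
  [[0, 0, 0, 0, 0, 0, 0.75], [0, 0, 0, 0, 0, 0, 0.4], [0, 0, 0, 0, 0, 0, 0.2], [0, 0, 0, 0, 0, 0, 0.2], [0, 0, 0, 0, 0, 0, 0.2]],
])

```text
time_s: 3.85
eef_pos: [0.5106, -0.4094, 0.0121]
eef_rot: [0.001, 1.0, -0.007, 0.0]
wrist_force: [0.6, -0.0, 1.9]
opening: 0.569
grasp_force: 66.0
```

```bash
python3 -c "
from h import *
st()"
```

```text
t 3.85 p [ 0.5106 -0.4094  0.0121] toolY -90.76 z [ 0.001 -0.001 -1.   ] F [ 0.6 -0.   1.9] op 0.569 gf 66.0 q [-0.86  0.61  1.52  0.    1.02  0.73]
```

Request:
carry_out([
  [[0, 0, 0.015, 0, 0, 0, 0.2], [0, 0, 0.05, 0, 0, 0, 0.2], [0, 0, 0.09, 0, 0, 0, 0.2], [0, 0, 0.13, 0, 0, 0, 0.2], [0, 0, 0.17, 0, 0, 0, 0.2]],
])

```text
time_s: 4.27
eef_pos: [0.5095, -0.4082, 0.1831]
eef_rot: [-0.001, 1.0, -0.007, -0.001]
wrist_force: [0.9, -1.7, -5.2]
opening: 0.567
grasp_force: 65.4
```

Request:
carry_out([
  [[0.005, 0.015, 0, 0, 0, 0.06, 0.2], [0.013, 0.04, 0, 0, 0, 0.15, 0.2], [0.022, 0.068, 0, 0, 0, 0.25, 0.2], [0.032, 0.098, 0, 0, 0, 0.355, 0.2], [0.0415, 0.1285, 0, 0, 0, 0.459, 0.2]],
])

```text
time_s: 4.68
eef_pos: [0.5512, -0.2791, 0.1817]
eef_rot: [-0.0, 0.975, 0.223, -0.0]
wrist_force: [1.2, -0.0, -5.7]
opening: 0.57
grasp_force: 65.4
```

Request:
carry_out([
  [[0.0085, 0.026, 0, 0, 0, 0.092, 0.2], [0.017, 0.052, 0, 0, 0, 0.184, 0.2], [0.025, 0.078, 0, 0, 0, 0.276, 0.2], [0.033, 0.103, 0, 0, 0, 0.368, 0.2], [0.0415, 0.1285, 0, 0, 0, 0.459, 0.2]],
])

```text
time_s: 5.1
eef_pos: [0.5927, -0.1504, 0.1816]
eef_rot: [-0.0, 0.898, 0.439, -0.0]
wrist_force: [0.5, -0.2, -5.2]
opening: 0.569
grasp_force: 65.4
```

Request:
carry_out([
  [[0.01, 0.03, 0, 0, 0, 0.105, 0.2], [0.02, 0.06, 0, 0, 0, 0.21, 0.2], [0.03, 0.09, 0, 0, 0, 0.31, 0.2], [0.038, 0.115, 0, 0, 0, 0.4, 0.2], [0.042, 0.1285, 0, 0, 0, 0.459, 0.2]],
])

```text
time_s: 5.52
eef_pos: [0.6351, -0.0199, 0.1816]
eef_rot: [-0.001, 0.774, 0.633, 0.0]
wrist_force: [0.4, 0.1, -4.2]
opening: 0.57
grasp_force: 65.4
```

Request:
carry_out([
  [[0, 0, -0.01, 0, 0, 0, 0.2], [0, 0, -0.03, 0, 0, 0, 0.2], [0, 0, -0.06, 0, 0, 0, 0.2], [0, 0, -0.085, 0, 0, 0, 0.2], [0, 0, -0.1, 0, 0, 0, 0.2]],
])

```text
time_s: 5.93
eef_pos: [0.6323, -0.0236, 0.0777]
eef_rot: [-0.002, 0.777, 0.63, -0.002]
wrist_force: [-1.4, 0.8, -6.5]
opening: 0.565
grasp_force: 65.3
```

Request:
carry_out([
  [[0, 0, 0, 0, 0, 0, 0.2], [0, 0, 0, 0, 0, 0, 0.2], [0, 0, 0, 0, 0, 0, 0.2], [0, 0, 0, 0, 0, 0, 0.2], [0, 0, 0, 0, 0, 0, 0.2]],
])

```text
time_s: 6.35
eef_pos: [0.6364, -0.0239, 0.0832]
eef_rot: [0.001, 0.776, 0.63, 0.001]
wrist_force: [0.6, -0.3, -5.3]
opening: 0.566
grasp_force: 65.3
```

```bash
python3 - <<'E'
from h import *
st()
c=camera("side");np.savez("s2",**c);save(c,"s2",(220,90,370,240),4)
for n in("side","top"):
    if n=="top": c=camera(n);np.savez("t2",**c)
    P=world(c);h=cv2.cvtColor(c["pixels"],cv2.COLOR_RGB2HSV).astype(int)
    m=(h[...,1]<55)&(h[...,2]>110)&(P[...,2]>.05)&(P[...,2]<.125)&(abs(P[...,0]-.635)<.1)&(P[...,1]>-.13)&(P[...,1]<.075)
    Q=P[m];r=cv2.minAreaRect((Q[:,:2]*1000).astype(np.float32));print(n,len(Q),r,np.percentile(Q[:,2],[5,50,95]),np.round(cv2.boxPoints(r)).tolist())
E
```

```text
t 6.35 p [ 0.6364 -0.0239  0.0832] toolY -11.88 z [ 3.e-03 -7.e-04 -1.e+00] F [ 0.6 -0.3 -5.3] op 0.566 gf 65.3 q [-0.22  0.47  1.55 -0.    1.12 -0.02]
side 313 ((635.6835327148438, -28.103347778320312), (157.00013732910156, 50.56140899658203), 77.56312561035156) [0.09825972 0.10203706 0.10473157] [[594.0, -99.0], [643.0, -110.0], [677.0, 43.0], [628.0, 54.0]]
top 173 ((634.73828125, -24.55866241455078), (157.96482849121094, 49.60197830200195), 78.02681732177734) [0.08766044 0.10281818 0.10761344] [[594.0, -97.0], [643.0, -107.0], [675.0, 48.0], [627.0, 58.0]]
```

View pics/s2.png

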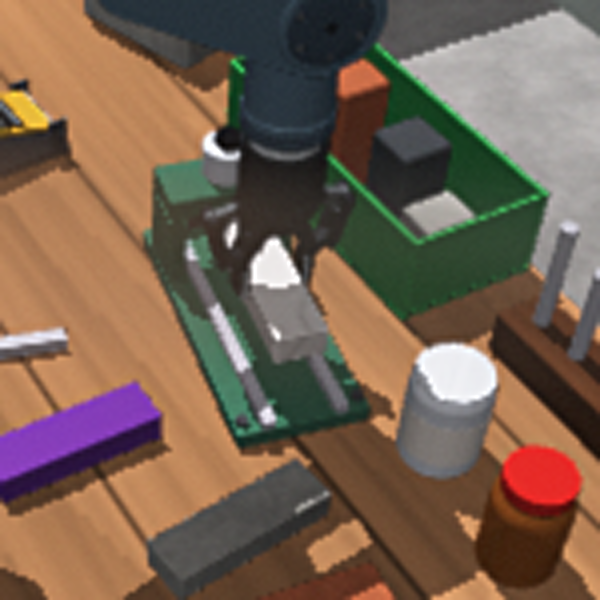

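The blank hangs level over the guide, crop (285,305), and is within 1 mm of the rails' centre line in both views. I'll lower it and let go.

Request:
carry_out([
  [[0, 0, -0.012, 0, 0, 0, 0.2], [0, 0, -0.025, 0, 0, 0, 0.2], [0, 0, -0.035, 0, 0, 0, 0.2], [0, 0, -0.043, 0, 0, 0, 0.2], [0, 0, -0.048, 0, 0, 0, 0.2]],
])

```text
time_s: 6.87
eef_pos: [0.6335, -0.0231, 0.032]
eef_rot: [-0.002, 0.776, 0.63, -0.001]
wrist_force: [-22.6, 2.2, 46.6]
opening: 0.567
grasp_force: 71.7
```

Request:
carry_out([
  [[0, 0, -0.001, 0, 0, 0, 0.2], [0, 0, -0.002, 0, 0, 0, 0.2], [0, 0, -0.0025, 0, 0, 0, 0.2], [0, 0, -0.003, 0, 0, 0, 0.2], [0, 0, -0.003, 0, 0, 0, 0.2]],
])

```text
time_s: 7.28
eef_pos: [0.634, -0.0232, 0.0321]
eef_rot: [-0.001, 0.776, 0.63, -0.001]
wrist_force: [-13.3, 1.4, 16.8]
opening: 0.571
grasp_force: 68.0
```

```bash
python3 -c "
from h import *
st()"
```

```text
t 7.28 p [ 0.634  -0.0232  0.0321] toolY -11.84 z [-3.5e-03  3.0e-04 -1.0e+00] F [-13.3   1.4  16.8] op 0.571 gf 68.0 q [-0.22  0.54  1.57 -0.    1.04 -0.02]
```

Request:
carry_out([
  [[0, 0, 0.001, 0, 0, 0, 0.6], [0, 0, 0.001, 0, 0, 0, 0.7], [0, 0, 0.001, 0, 0, 0, 0.8], [0, 0, 0.001, 0, 0, 0, 0.8], [0, 0, 0.001, 0, 0, 0, 0.8]],
])

```text
time_s: 7.7
eef_pos: [0.6355, -0.0236, 0.0313]
eef_rot: [0.0, 0.776, 0.63, 0.0]
wrist_force: [0.5, -0.3, -0.7]
opening: 0.8
grasp_force: 0.0
```

Request:
carry_out([
  [[0, 0, 0.02, 0, 0, 0, 0.8], [0, 0, 0.05, 0, 0, 0, 0.8], [0, 0, 0.08, 0, 0, 0, 0.8], [-0.012, -0.06, 0.08, 0, 0, 0, 0.8], [-0.02, -0.095, 0.08, 0, 0, 0, 0.8]],
])

```text
time_s: 8.12
eef_pos: [0.6205, -0.1045, 0.1144]
eef_rot: [0.003, 0.775, 0.632, 0.002]
wrist_force: [-0.2, -1.2, -0.7]
opening: 0.798
grasp_force: 0.0
```

Request:
carry_out([
  [[-0.008, -0.04, 0, 0, 0, 0, 0.8], [-0.008, -0.04, 0, 0, 0, 0, 0.8], [-0.008, -0.04, 0, 0, 0, 0, 0.8], [-0.008, -0.04, 0, 0, 0, 0, 0.8], [-0.008, -0.04, 0, 0, 0, 0, 0.8]],
])

```text
time_s: 8.53
eef_pos: [0.6102, -0.1439, 0.111]
eef_rot: [-0.0, 0.776, 0.631, 0.0]
wrist_force: [0.4, 0.0, -0.9]
opening: 0.799
grasp_force: 0.0
```

```bash
python3 - <<'E'
from h import *
st()
for n in("side","top"):
    c=camera(n);np.savez(n[0]+"3",**c)
    if n=="side": save(c,"s3",(220,90,370,240),4)
    P=world(c);h=cv2.cvtColor(c["pixels"],cv2.COLOR_RGB2HSV).astype(int)
    m=(h[...,1]<55)&(h[...,2]>60)&(P[...,2]>.043)&(P[...,2]<.06)&(abs(P[...,0]-.635)<.08)&(P[...,1]>-.13)&(P[...,1]<.075)
    Q=P[m];r=cv2.minAreaRect((Q[:,:2]*1000).astype(np.float32));print(n,len(Q),r,np.percentile(Q[:,2],[5,50,95]),np.round(cv2.boxPoints(r)).tolist())
E
```

```text
t 8.53 p [ 0.6102 -0.1439  0.111 ] toolY -11.81 z [-4.e-04  6.e-04 -1.e+00] F [ 0.4  0.  -0.9] op 0.799 gf 0.0 q [-0.42  0.42  1.56  0.    1.16 -0.21]
side 252 ((641.2134399414062, -8.654769897460938), (199.6226043701172, 79.41062927246094), 65.95221710205078) [0.04490807 0.05059627 0.0541538 ] [[564.0, -84.0], [637.0, -116.0], [718.0, 66.0], [646.0, 99.0]]
top 260 ((642.2708740234375, 19.350215911865234), (71.87995147705078, 50.16825485229492), 78.69901275634766) [0.04614955 0.05180203 0.05722887] [[611.0, -11.0], [660.0, -21.0], [674.0, 50.0], [625.0, 60.0]]
```

View pics/s3.png

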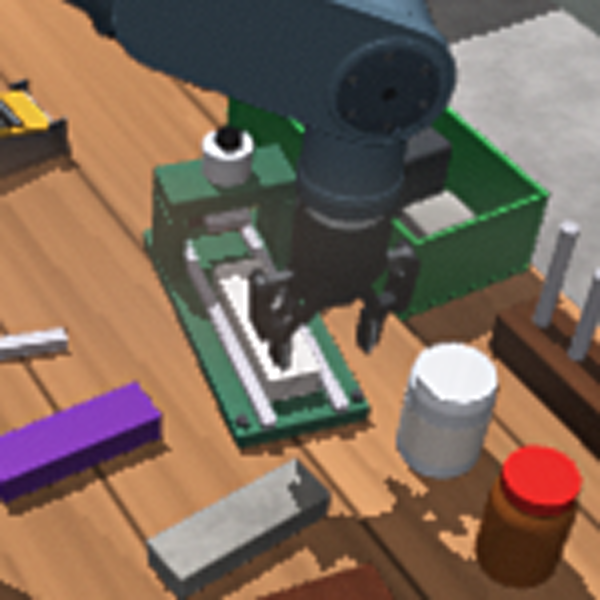

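The blank lies flat between the rails, crop (270,330), with its front end clear of the bridge. Its origin is about 90 mm before home. Next I'll grip it near its rear end.

Request:
carry_out([
  [[0.006, 0.03, 0, 0, 0, 0, 0.8], [0.012, 0.06, 0, 0, 0, 0, 0.8], [0.012, 0.06, -0.03, 0, 0, 0, 0.8], [0.012, 0.06, -0.045, 0, 0, 0, 0.8], [0.012, 0.06, -0.05, 0, 0, 0, 0.8]],
])

```text
time_s: 9.05
eef_pos: [0.6203, -0.0824, 0.0582]
eef_rot: [-0.002, 0.775, 0.631, -0.001]
wrist_force: [-0.7, 0.2, 0.6]
opening: 0.798
grasp_force: 0.0
```

Request:
carry_out([
  [[0, 0, -0.008, 0, 0, 0, 0.8], [0, 0, -0.016, 0, 0, 0, 0.8], [0, 0, -0.024, 0, 0, 0, 0.8], [0, 0, -0.028, 0, 0, 0, 0.8], [0, 0, -0.028, 0, 0, 0, 0.8]],
])

```text
time_s: 9.47
eef_pos: [0.6216, -0.0851, 0.0324]
eef_rot: [-0.001, 0.777, 0.63, -0.0]
wrist_force: [-0.5, -0.6, -0.2]
opening: 0.804
grasp_force: 0.0
```

```bash
python3 -c "
from h import *
st()"
```

```text
t 9.47 p [ 0.6216 -0.0851  0.0324] toolY -11.89 z [-1.3e-03  4.0e-04 -1.0e+00] F [-0.5 -0.6 -0.2] op 0.804 gf 0.0 q [-0.32  0.53  1.59  0.    1.03 -0.12]
```

Request:
carry_out([
  [[0, 0, 0, 0, 0, 0, 0.6], [0, 0, 0, 0, 0, 0, 0.4], [0, 0, 0, 0, 0, 0, 0.2], [0, 0, 0, 0, 0, 0, 0.2], [0, 0, 0, 0, 0, 0, 0.2]],
])

```text
time_s: 9.88
eef_pos: [0.6226, -0.0854, 0.0341]
eef_rot: [0.001, 0.776, 0.63, 0.0]
wrist_force: [-0.6, -0.5, 5.0]
opening: 0.567
grasp_force: 64.7
```

Request:
carry_out([
  [[0.0015, 0.007, 0, 0, 0, 0, 0.2], [0.0035, 0.016, 0, 0, 0, 0, 0.2], [0.0055, 0.026, 0, 0, 0, 0, 0.2], [0.007, 0.034, 0, 0, 0, 0, 0.2], [0.008, 0.039, 0, 0, 0, 0, 0.2]],
])

```text
time_s: 10.3
eef_pos: [0.6309, -0.0467, 0.0342]
eef_rot: [0.001, 0.776, 0.63, -0.0]
wrist_force: [-0.8, -5.9, 3.5]
opening: 0.566
grasp_force: 64.7
```

```bash
python3 -c "
from h import *
st()"
```

```text
t 10.3 p [ 0.6309 -0.0467  0.0342] toolY -11.84 z [ 0.0015 -0.0021 -1.    ] F [-0.8 -5.9  3.5] op 0.566 gf 64.7 q [-0.26  0.53  1.57 -0.    1.03 -0.05]
```

Request:
carry_out([
  [[0.002, 0.009, 0, 0, 0, 0, 0.2], [0.004, 0.018, 0, 0, 0, 0, 0.2], [0.006, 0.027, 0, 0, 0, 0, 0.2], [0.0075, 0.035, 0, 0, 0, 0, 0.2], [0.0085, 0.04, 0, 0, 0, 0, 0.2]],
])

```text
time_s: 10.72
eef_pos: [0.6393, -0.0067, 0.0341]
eef_rot: [0.001, 0.776, 0.63, -0.0]
wrist_force: [-1.2, -7.2, 4.6]
opening: 0.569
grasp_force: 64.8
```

Request:
carry_out([
  [[0.0004, 0.002, 0, 0, 0, 0, 0.2], [0.0008, 0.004, 0, 0, 0, 0, 0.2], [0.001, 0.005, 0, 0, 0, 0, 0.2], [0.0012, 0.006, 0, 0, 0, 0, 0.2], [0.0013, 0.0065, 0, 0, 0, 0, 0.2]],
])

```text
time_s: 11.13
eef_pos: [0.6405, -0.001, 0.0341]
eef_rot: [0.001, 0.776, 0.63, -0.0]
wrist_force: [-1.6, -7.3, 5.8]
opening: 0.569
grasp_force: 64.8
```

```bash
python3 -c "
from h import *
st()"
```

```text
t 11.13 p [ 0.6405 -0.001   0.0341] toolY -11.85 z [ 0.0011 -0.0023 -1.    ] F [-1.6 -7.3  5.8] op 0.569 gf 64.8 q [-0.19  0.55  1.55 -0.    1.04  0.02]
```

Moved 86 mm so far. I'll creep on until the force rises.

Request:
carry_out([
  [[0.0002, 0.001, 0, 0, 0, 0, 0.2], [0.0004, 0.002, 0, 0, 0, 0, 0.2], [0.0006, 0.003, 0, 0, 0, 0, 0.2], [0.0008, 0.004, 0, 0, 0, 0, 0.2], [0.0008, 0.004, 0, 0, 0, 0, 0.2]],
])

```text
time_s: 11.55
eef_pos: [0.6413, 0.0031, 0.0341]
eef_rot: [0.001, 0.776, 0.63, -0.0]
wrist_force: [-0.7, -5.6, 4.3]
opening: 0.569
grasp_force: 64.8
```

Request:
carry_out([
  [[0.0002, 0.0005, 0, 0, 0, 0, 0.2], [0.0002, 0.001, 0, 0, 0, 0, 0.2], [0.0003, 0.0015, 0, 0, 0, 0, 0.2], [0.0004, 0.002, 0, 0, 0, 0, 0.2], [0.0004, 0.002, 0, 0, 0, 0, 0.2]],
])

```text
time_s: 11.97
eef_pos: [0.6415, 0.0036, 0.0341]
eef_rot: [0.002, 0.776, 0.63, -0.001]
wrist_force: [-3.5, -10.2, 5.3]
opening: 0.57
grasp_force: 64.9
```

Request:
carry_out([
  [[0.0002, 0.001, 0, 0, 0, 0, 0.2], [0.0004, 0.002, 0, 0, 0, 0, 0.2], [0.0004, 0.002, 0, 0, 0, 0, 0.2], [0.0004, 0.002, 0, 0, 0, 0, 0.2], [0.0004, 0.002, 0, 0, 0, 0, 0.2]],
])

```text
time_s: 12.38
eef_pos: [0.6415, 0.0036, 0.0341]
eef_rot: [0.002, 0.776, 0.63, -0.002]
wrist_force: [-6.0, -17.5, 6.5]
opening: 0.573
grasp_force: 65.0
```

```bash
python3 - <<'E'
from h import *
st()
c=camera("side");save(c,"s4",(220,90,370,240),4)
E
```

```text
t 12.38 p [0.6415 0.0036 0.0341] toolY -11.88 z [-5.0e-04 -6.5e-03 -1.0e+00] F [ -6.  -17.5   6.5] op 0.573 gf 65.0 q [-0.18  0.55  1.55 -0.01  1.04  0.04]
```

View pics/s4.png

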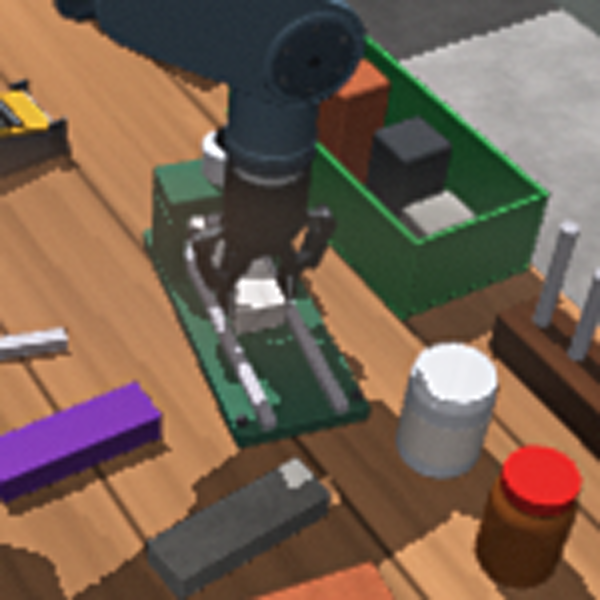

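The blank is under the bridge with its rear end at crop (260,300). Travel was 91 mm and the force rises against a firm stop, so it is home. I'll let go, lift away and go to above the pedal.

Request:
carry_out([
  [[-0.0008, -0.004, 0, 0, 0, 0, 0.2], [-0.0008, -0.004, 0, 0, 0, 0, 0.6], [-0.0008, -0.004, 0, 0, 0, 0, 0.75], [-0.0008, -0.004, 0, 0, 0, 0, 0.8], [-0.0008, -0.004, 0, 0, 0, 0, 0.8]],
])

```text
time_s: 12.85
eef_pos: [0.6405, 0.0051, 0.033]
eef_rot: [-0.0, 0.776, 0.63, -0.0]
wrist_force: [0.8, -0.4, 0.2]
opening: 0.796
grasp_force: 0.0
```

Request:
carry_out([
  [[0, 0, 0.02, 0, 0, 0, 0.8], [0, 0, 0.06, 0, 0, 0, 0.8], [0, 0, 0.1, 0, 0, 0, 0.8], [0, 0, 0.14, 0, 0, 0, 0.4], [0, 0, 0.18, 0, 0, 0, 0.0]],
])

```text
time_s: 13.27
eef_pos: [0.6403, 0.0051, 0.2148]
eef_rot: [-0.0, 0.776, 0.631, -0.0]
wrist_force: [1.6, -1.0, -0.0]
opening: 0.527
grasp_force: 0.0
```

Request:
carry_out([
  [[0, 0, 0.02, 0, 0, 0, 0], [-0.012, 0.026, 0.02, 0, 0, 0, 0], [-0.025, 0.058, 0.02, 0, 0, 0, 0], [-0.038, 0.09, 0.02, 0, 0, 0, 0], [-0.054, 0.125, 0.02, 0, 0, 0, 0]],
])

```text
time_s: 13.68
eef_pos: [0.5862, 0.1304, 0.2333]
eef_rot: [0.0, 0.777, 0.63, 0.0]
wrist_force: [0.1, 0.1, 0.1]
opening: -0.002
grasp_force: 0.0
```

Request:
carry_out([
  [[-0.013, 0.03, 0, 0, 0, 0, 0], [-0.027, 0.062, 0, 0, 0, 0, 0], [-0.04, 0.094, 0, 0, 0, 0, 0], [-0.054, 0.124, 0, 0, 0, 0, 0], [-0.066, 0.152, 0, 0, 0, 0, 0]],
])

```text
time_s: 14.1
eef_pos: [0.5192, 0.2836, 0.2332]
eef_rot: [-0.0, 0.776, 0.631, -0.0]
wrist_force: [0.3, 0.9, 0.0]
opening: 0.001
grasp_force: 0.0
```

Request:
carry_out([
  [[-0.01, 0.025, 0, 0, 0, 0, 0], [-0.02, 0.05, 0, 0, 0, 0, 0], [-0.03, 0.075, 0, 0, 0, 0, 0], [-0.041, 0.096, 0, 0, 0, 0, 0], [-0.041, 0.096, 0, 0, 0, 0, 0]],
])

```text
time_s: 14.52
eef_pos: [0.477, 0.3814, 0.233]
eef_rot: [-0.001, 0.775, 0.632, -0.0]
wrist_force: [-0.2, -0.7, -1.0]
opening: 0.002
grasp_force: 0.0
```

```bash
python3 - <<'E'
from h import *
st()
c=camera("top");np.savez("t5",**c);P=world(c)
im=c["pixels"][...,::-1][130:230,80:280];cv2.imwrite("pics/t5.png",cv2.resize(im,None,fx=4,fy=4,interpolation=cv2.INTER_CUBIC))
h=cv2.cvtColor(c["pixels"],cv2.COLOR_RGB2HSV).astype(int)
m=(h[...,1]<60)&(h[...,2]>60)&(P[...,2]>.043)&(P[...,2]<.06)&(abs(P[...,0]-.635)<.05)&(P[...,1]>-.13)&(P[...,1]<.06)
Q=P[m];print(len(Q),[np.round(x,1).tolist() for x in cv2.boxPoints(cv2.minAreaRect((Q[:,:2]*1000).astype(np.float32)))])
E
```

```text
t 14.52 p [0.477  0.3814 0.233 ] toolY -11.6 z [-0.0013  0.0015 -1.    ] F [-0.2 -0.7 -1. ] op 0.002 gf 0.0 q [0.48 0.26 1.51 0.   1.37 0.68]
290 [[612.2000122070312, -9.199999809265137], [662.2999877929688, -19.799999237060547], [679.0999755859375, 59.400001525878906], [629.0, 70.0999984741211]]
```

View pics/t5.png

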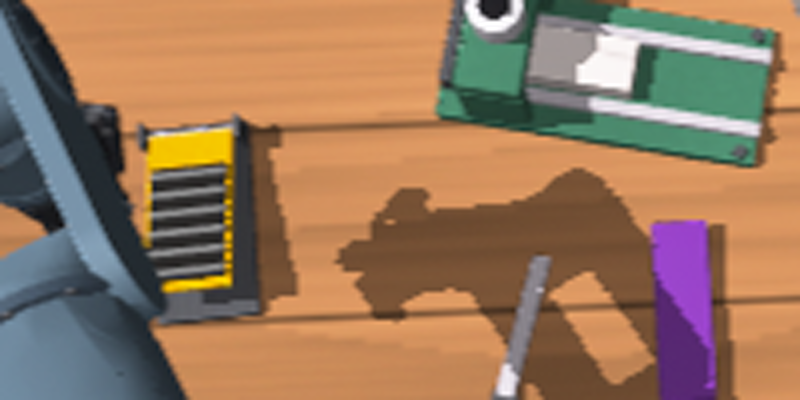

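The pedal is clear at crop (190,210). The blank's rear is at crop (635,65), and by measurement it is within 1 mm of home. Now I'll press the pedal.

Request:
carry_out([
  [[0.002, -0.004, -0.03, 0, 0, 0, 0], [0.002, -0.004, -0.07, 0, 0, 0, 0], [0.002, -0.004, -0.105, 0, 0, 0, 0], [0.002, -0.004, -0.13, 0, 0, 0, 0], [0.002, -0.004, -0.14, 0, 0, 0, 0]],
])

```text
time_s: 14.98
eef_pos: [0.4793, 0.3712, 0.0885]
eef_rot: [-0.001, 0.777, 0.63, -0.004]
wrist_force: [-0.7, -0.5, 0.1]
opening: 0.002
grasp_force: 0.0
```

Request:
carry_out([
  [[0, 0, -0.007, 0, 0, 0, 0], [0, 0, -0.014, 0, 0, 0, 0], [0, 0, -0.021, 0, 0, 0, 0], [0, 0, -0.028, 0, 0, 0, 0], [0, 0, -0.028, 0, 0, 0, 0]],
])

```text
time_s: 15.4
eef_pos: [0.4826, 0.374, 0.0657]
eef_rot: [0.0, 0.776, 0.63, 0.001]
wrist_force: [1.1, 1.6, 2.9]
opening: 0.003
grasp_force: 1.8
```

```bash
python3 -c "
from h import *
st()"
```

```text
t 15.4 p [0.4826 0.374  0.0657] toolY -11.86 z [ 0.002   0.0012 -1.    ] F [1.1 1.6 2.9] op 0.003 gf 1.8 q [0.47 0.45 1.63 0.   1.06 0.67]
```

Request:
carry_out([
  [[0, 0, -0.006, 0, 0, 0, 0], [0, 0, -0.012, 0, 0, 0, 0], [-0.001, 0, -0.018, 0, 0, 0, 0], [-0.001, 0, -0.022, 0, 0, 0, 0], [-0.001, 0, -0.024, 0, 0, 0, 0]],
])

```text
time_s: 15.82
eef_pos: [0.4812, 0.3742, 0.0425]
eef_rot: [-0.0, 0.776, 0.63, 0.001]
wrist_force: [-3.0, -0.1, 7.4]
opening: 0.001
grasp_force: 3.5
```

Request:
carry_out([
  [[0, 0, -0.001, 0, 0, 0, 0], [0, 0, -0.003, 0, 0, 0, 0], [0, 0, -0.005, 0, 0, 0, 0], [0, 0, -0.005, 0, 0, 0, 0], [0, 0, -0.005, 0, 0, 0, 0]],
])

```text
time_s: 16.23
eef_pos: [0.4812, 0.3742, 0.0413]
eef_rot: [0.0, 0.776, 0.631, 0.001]
wrist_force: [-14.0, -6.9, 32.1]
opening: 0.0
grasp_force: 16.1
```

```bash
python3 -c "
from h import *
st()"
```

```text
t 16.23 p [0.4812 0.3742 0.0413] toolY -11.81 z [ 1.1e-03  4.0e-04 -1.0e+00] F [-14.   -6.9  32.1] op 0.0 gf 16.1 q [ 0.47  0.48  1.64 -0.    1.02  0.67]
```

The tip is at 0.041 m and the force has risen to 32 N, so the pedal is on its stop. I'll hold, then let it up and return.

Request:
carry_out([
  [[0, 0, 0, 0, 0, 0, 0], [0, 0, 0, 0, 0, 0, 0], [0, 0, 0, 0, 0, 0, 0], [0, 0, 0, 0, 0, 0, 0], [0, 0, 0, 0, 0, 0, 0]],
])

```text
time_s: 16.65
eef_pos: [0.4812, 0.3742, 0.0414]
eef_rot: [0.0, 0.776, 0.631, 0.001]
wrist_force: [-13.5, -6.9, 32.1]
opening: 0.0
grasp_force: 16.0
```

Request:
carry_out([
  [[0, 0, 0.006, 0, 0, 0, 0], [0, 0, 0.014, 0, 0, 0, 0], [0, 0, 0.024, 0, 0, 0, 0], [0, 0, 0.034, 0, 0, 0, 0], [0, 0, 0.045, 0, 0, 0, 0]],
])

```text
time_s: 17.07
eef_pos: [0.4807, 0.3735, 0.0824]
eef_rot: [-0.0, 0.776, 0.63, -0.0]
wrist_force: [0.5, -0.2, 0.5]
opening: 0.0
grasp_force: 0.0
```

Request:
carry_out([
  [[0, 0, 0.03, 0, 0, 0, 0], [0, 0, 0.07, 0, 0, 0, 0], [0, 0, 0.11, 0, 0, 0, 0], [0, 0, 0.14, 0, 0, 0, 0], [0, 0, 0.155, 0, 0, 0, 0]],
])

```text
time_s: 17.48
eef_pos: [0.4816, 0.3742, 0.2417]
eef_rot: [0.0, 0.776, 0.63, 0.003]
wrist_force: [0.8, -0.2, -0.1]
opening: -0.002
grasp_force: 0.0
```

Request:
carry_out([
  [[0.01, -0.025, 0, 0, 0, 0, 0.8], [0.022, -0.052, 0, 0, 0, 0, 0.8], [0.035, -0.082, 0, 0, 0, 0, 0.8], [0.048, -0.112, 0, 0, 0, 0, 0.8], [0.06, -0.14, 0, 0, 0, 0, 0.8]],
])

```text
time_s: 17.9
eef_pos: [0.5401, 0.232, 0.2362]
eef_rot: [-0.0, 0.776, 0.63, -0.001]
wrist_force: [-1.2, -0.9, 0.1]
opening: 0.705
grasp_force: 0.0
```

Request:
carry_out([
  [[0.013, -0.03, 0, 0, 0, 0, 0.8], [0.026, -0.06, 0, 0, 0, 0, 0.8], [0.039, -0.09, 0, 0, 0, 0, 0.8], [0.052, -0.12, 0, 0, 0, 0, 0.8], [0.06, -0.14, 0, 0, 0, 0, 0.8]],
])

```text
time_s: 18.32
eef_pos: [0.6007, 0.0908, 0.2361]
eef_rot: [-0.0, 0.777, 0.63, -0.001]
wrist_force: [0.5, 0.0, 0.9]
opening: 0.799
grasp_force: 0.0
```

Request:
carry_out([
  [[0.01, -0.03, 0, 0, 0, 0, 0.8], [0.024, -0.06, 0, 0, 0, 0, 0.8], [0.035, -0.08, 0, 0, 0, 0, 0.8], [0.0395, -0.09, 0, 0, 0, 0, 0.8], [0.0395, -0.09, 0, 0, 0, 0, 0.8]],
])

```text
time_s: 18.73
eef_pos: [0.6402, 0.0015, 0.2358]
eef_rot: [-0.001, 0.777, 0.629, -0.001]
wrist_force: [-0.4, -0.4, -0.5]
opening: 0.799
grasp_force: 0.0
```

```bash
python3 - <<'E'
from h import *
st()
c=camera("side");P=world(c)
Q=P[105:145,185:245].reshape(-1,3);Q=Q[(Q[:,2]>.045)&(Q[:,2]<.12)];print("plate z",np.percentile(Q[:,2],[50,95]),len(Q))
E
```

```text
t 18.73 p [0.6402 0.0015 0.2358] toolY -12.02 z [-0.0016  0.     -1.    ] F [-0.4 -0.4 -0.5] op 0.799 gf 0.0 q [-0.18  0.32  1.43 -0.    1.4   0.03]
plate z [0.06442542 0.07681818] 309
```

The pedal is up again. I'll regrip the blank and draw it back by 95 mm, i.e. (-0.0196, -0.093).

Request:
carry_out([
  [[0, 0.001, -0.04, 0, 0, 0, 0.8], [0, 0.001, -0.08, 0, 0, 0, 0.8], [0, 0.001, -0.12, 0, 0, 0, 0.8], [0, 0.001, -0.15, 0, 0, 0, 0.8], [0, 0.001, -0.165, 0, 0, 0, 0.8]],
])

```text
time_s: 19.2
eef_pos: [0.6359, 0.0074, 0.0662]
eef_rot: [-0.003, 0.776, 0.631, -0.003]
wrist_force: [-0.7, 0.1, -0.6]
opening: 0.803
grasp_force: 0.0
```

Request:
carry_out([
  [[0, 0, -0.01, 0, 0, 0, 0.8], [0, 0, -0.02, 0, 0, 0, 0.8], [0, 0, -0.03, 0, 0, 0, 0.8], [0, 0, -0.037, 0, 0, 0, 0.8], [0, 0, -0.037, 0, 0, 0, 0.8]],
])

```text
time_s: 19.62
eef_pos: [0.6397, 0.0049, 0.0335]
eef_rot: [-0.0, 0.776, 0.63, -0.0]
wrist_force: [-0.8, -0.5, -0.5]
opening: 0.806
grasp_force: 0.0
```

Request:
carry_out([
  [[0, 0, 0, 0, 0, 0, 0.6], [0, 0, 0, 0, 0, 0, 0.4], [0, 0, 0, 0, 0, 0, 0.2], [0, 0, 0, 0, 0, 0, 0.2], [0, 0, 0, 0, 0, 0, 0.2]],
])

```text
time_s: 20.03
eef_pos: [0.6411, 0.0043, 0.0356]
eef_rot: [0.001, 0.776, 0.63, 0.001]
wrist_force: [-0.6, 1.1, 5.8]
opening: 0.568
grasp_force: 64.6
```

```bash
python3 -c "
from h import *
st()"
```

```text
t 20.03 p [0.6411 0.0043 0.0356] toolY -11.87 z [ 2.1e-03 -3.0e-04 -1.0e+00] F [-0.6  1.1  5.8] op 0.568 gf 64.6 q [-0.18  0.55  1.55  0.    1.04  0.03]
```

Request:
carry_out([
  [[-0.0015, -0.007, 0, 0, 0, 0, 0.2], [-0.0035, -0.016, 0, 0, 0, 0, 0.2], [-0.0055, -0.026, 0, 0, 0, 0, 0.2], [-0.0075, -0.036, 0, 0, 0, 0, 0.2], [-0.0095, -0.046, 0, 0, 0, 0, 0.2]],
])

```text
time_s: 20.45
eef_pos: [0.6319, -0.0404, 0.0356]
eef_rot: [0.0, 0.776, 0.63, 0.002]
wrist_force: [1.3, 7.1, 6.0]
opening: 0.567
grasp_force: 64.7
```

Request:
carry_out([
  [[-0.002, -0.01, 0, 0, 0, 0, 0.2], [-0.004, -0.02, 0, 0, 0, 0, 0.2], [-0.0065, -0.031, 0, 0, 0, 0, 0.2], [-0.0085, -0.04, 0, 0, 0, 0, 0.2], [-0.01, -0.047, 0, 0, 0, 0, 0.2]],
])

```text
time_s: 20.87
eef_pos: [0.6219, -0.0878, 0.0356]
eef_rot: [0.0, 0.777, 0.63, 0.002]
wrist_force: [2.0, 6.9, 6.4]
opening: 0.569
grasp_force: 64.8
```

Request:
carry_out([
  [[0, 0, 0, 0, 0, 0, 0.2], [0, 0, 0, 0, 0, 0, 0.4], [0, 0, 0, 0, 0, 0, 0.7], [0, 0, 0, 0, 0, 0, 0.8], [0, 0, 0, 0, 0, 0, 0.8]],
])

```text
time_s: 21.28
eef_pos: [0.6204, -0.0885, 0.034]
eef_rot: [-0.0, 0.776, 0.63, -0.0]
wrist_force: [0.4, -0.5, -0.6]
opening: 0.799
grasp_force: 0.0
```

Request:
carry_out([
  [[0, 0, 0.015, 0, 0, 0, 0.8], [0, 0, 0.05, 0, 0, 0, 0.8], [0, 0, 0.09, 0, 0, 0, 0.8], [0, 0, 0.13, 0, 0, 0, 0.8], [0, 0, 0.17, 0, 0, 0, 0.8]],
])

```text
time_s: 21.7
eef_pos: [0.6201, -0.0883, 0.2054]
eef_rot: [-0.001, 0.776, 0.63, -0.0]
wrist_force: [0.9, 0.0, 1.0]
opening: 0.795
grasp_force: 0.0
```

Request:
carry_out([
  [[-0.04, 0, 0, 0, 0, 0, 0.8], [-0.08, 0, 0, 0, 0, 0, 0.8], [-0.12, 0, 0, 0, 0, 0, 0.8], [-0.15, 0, 0, 0, 0, 0, 0.8], [-0.15, 0, 0, 0, 0, 0, 0.8]],
])

```text
time_s: 22.12
eef_pos: [0.4653, -0.0872, 0.2028]
eef_rot: [-0.002, 0.776, 0.63, -0.001]
wrist_force: [0.5, 0.3, -0.4]
opening: 0.795
grasp_force: 0.0
```

```bash
python3 - <<'E'
from h import *
st()
for n in("side","top"):
    c=camera(n)
    if n=="side": save(c,"s6",(150,80,370,245),3.5)
    P=world(c);h=cv2.cvtColor(c["pixels"],cv2.COLOR_RGB2HSV).astype(int)
    m=(h[...,1]<60)&(h[...,2]>60)&(P[...,2]>.044)&(P[...,2]<.06)&(abs(P[...,0]-.635)<.045)&(P[...,1]>-.13)&(P[...,1]<.057)
    Q=P[m];r=cv2.minAreaRect((Q[:,:2]*1000).astype(np.float32));print(n,len(Q),r,np.percentile(Q[:,2],[5,50,95]),np.round(cv2.boxPoints(r)).tolist())
E
```

```text
t 22.12 p [ 0.4653 -0.0872  0.2028] toolY -11.87 z [-0.0049  0.0014 -1.    ] F [ 0.5  0.3 -0.4] op 0.795 gf 0.0 q [-0.44 -0.02  1.88 -0.    1.28 -0.23]
side 424 ((634.635498046875, -29.84735107421875), (162.04800415039062, 51.66377258300781), 78.39351654052734) [0.04630848 0.05070084 0.05410234] [[593.0, -104.0], [644.0, -114.0], [676.0, 44.0], [626.0, 55.0]]
top 226 ((642.5078125, 18.2822322845459), (63.24592208862305, 51.656463623046875), 78.88256072998047) [0.04700575 0.05202454 0.05769579] [[611.0, -8.0], [662.0, -18.0], [674.0, 44.0], [623.0, 54.0]]
```

View pics/s6.png

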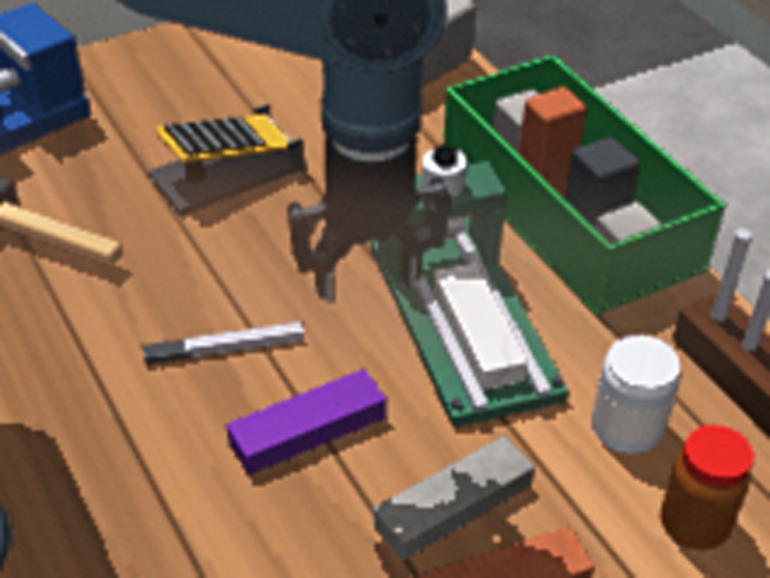

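The blank lies flat in the guide at crop (480,320), about 94 mm before home and clear of the bridge. The pedal is up, the gripper is free, and nothing else looks moved.

```bash
python3 -c "
from h import *
print(hand_in())"
```

```text
the job is handed in; nothing more can be done
None
```

I set the white blank down in the guide, slid it home, pressed the pedal to its stop, let it up and drew the blank back about 94 mm clear of the bridge; the job is handed in at about 22 s, but no verdict came back.

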